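Find the high spot of a pulley on a run-out stand

TASK

Slide the pointer carriage of the run-out stand along its rail, home against its end stop, so that the pointer faces the pulley's spindle. Then slowly turn the pulley by its crank pin, feeling for the high spot of the rim as it pushes against the pointer, and leave the pulley standing still with the very top of the high spot under the pointer. Be gentle with the stand and leave the steel ruler, the reel and the tape alone.

Things in the scene. Friction and masses are not known exactly. Their poses are not given: they have to be found in the camera images.
- stand: Fixed run-out stand on a grey base plate, 225 x 310 mm, top at z = 17 mm. Origin at table level on the vertical axis of the pulley's spindle; in its own frame the base reaches from x = -125 to 100 mm and y = -120 to 190 mm. A steel rail along its x axis lies at y = 154 mm, with an end stop at the +x end (top at z = 58 mm).
- wheel: Dark steel hub, radius 36 mm, top at z = 71 mm, with a crank web; a plain aluminium pulley disc is clamped under it (rim radius 90 mm, z = 45 to 64 mm). All turn together about the vertical spindle, without end, either way; a drag of 0.12 N m (2 N at the crank pin) keeps them where left. Origin on the spindle at table level; -x axis points to the crank pin. Over 2.5 rad/s is too fast.
- spindle (a point): Centre of the top of the spindle nut (radius 14 mm), z = 86 mm, on the turning axis. At one hidden place on the pulley's rim is the high spot, a smooth lobe 5 mm high at its top, falling to nothing 19 degrees to either side. Where it sits relative to the crank differs each time and is not in the poses; at the start it is at least 35 degrees away from the contact point.
- contact (a point): Fixed point where the tip of the homed pointer faces the rim, 90.5 mm from the spindle, z = 54 mm. The plain rim clears the tip by 0.5 mm; the lobe pushes it back, up to about 17 N at the very top (14.5 N 7 degrees off it) (friction about 0.1). The drag felt at the crank pin rises by 2 to 4 N while the lobe climbs, and falls to about or below the plain drag once its top is past.
- crank_top (a point): Centre of the top of the upright round steel crank pin, a freely turning sleeve of diameter 14 mm, 41 mm of it standing free between z = 74 and 115 mm, 60 mm from the spindle axis. Grip it with 10 to 30 N; over 40 N a finger is too hard.
- pointer: Dark steel pointer carriage, 44 x 34 mm, top at z = 64 mm, sliding along the stand's x axis with a friction of 10 N that keeps it put. Origin at table level; axes as the stand's. Its tip points to -y: a steel ball of radius 5 mm at z = 54 mm on a plunger that gives way by about 1 mm per 4 N. Starts 50 to 80 mm from home, on the -x side. Home (at the stop): its x in the stand's frame is 0.
- pointer_knob (a point): Centre of the top of the upright round steel knob on the pointer carriage, diameter 13 mm, standing free from z = 68 to 109 mm; at home it is at x = 0, y = 154 mm in the stand's frame. It takes about 10 N to slide the carriage; over 40 N a finger is too hard.
- ruler: Loose steel ruler on a cork back, 26 x 210 x 9 mm, lying on the table; bystander. Origin under its centre.
- reel: Loose reel of thread, 45 x 48 x 70 mm, standing on the table; bystander. Origin under its centre.
- tape: Loose roll of black tape, 60 mm across, 18 mm high, lying on the table; bystander. Origin under its centre.

How it is judged:
By the outcome, as a careful person would: the job done as asked, in the order asked, and still so for the second after the job is handed in, with the robot touching nothing.
It also fails if it takes over 72 s, if anything falls off the work surface, if the arm or the gripper's body presses on something with over 40 N, if the wrist force passes 120 N, or if a joint passes its speed limit or range.

ROBOT

A 6-joint arm with a two-finger parallel gripper is mounted at the origin on the work surface; the furniture and walls round the work are solid. World frame = base frame: x ahead of the robot, y to its left, z up, the work surface at z = 0. Lengths are in m, angles in rad, forces in N, time in s.
With the tool pointing down it reaches from about 0.275 to 0.825 m from the base axis. Payload 5.2 kg.
Tool frame: the origin (TCP) lies midway between the tips of the shut fingers; the grasp point (between the pads) lies 19 mm behind it; z points along the fingers, y is the line along which they close (so a half turn about z gives the same grasp; the last joint's range is limited). The gripper opens to 93 mm and grips with 3 to 60 N. Pads are 15 mm wide; open, the fingers measure 128 mm over their backs; the gripper's body (75 mm by 188 mm) begins 65 mm behind the grasp point.
Start: joints at [0.902, 0.259, 1.535, -0, 1.348, -0.203], TCP at [0.247, 0.491, 0.196] pointing down, gripper open.
Joint ranges: [-3.14, 3.14], [-0.91, 2.08], [0.19, 2.58], [-1.22, 4.36], [0.22, 2.71], [-3.12, 3.12]. Speed limits (rad/s): [2.57, 2.57, 3.14, 3.14, 3.14, 3.14].

INTERFACE

Orientations are given as a unit quaternion [w, x, y, z].
In Python, from bench import manip gives the robot as it stands. The module is installed in compiled form; this text tells all that it offers.
- The arm moves only by the shell command python3 -m handwheel 'ROWS' [OPENING] [FORCE]. ROWS is JSON, a list of rows, each an object with "offset": the shift along the tool's x, y, z in m, a list of three; "turn": the turn about the tool's z in rad. In form: [{"offset": [tx, ty, tz], "turn": turn}, ...]. A call has 1 to 20 rows; each row is the pose to reach, as a shift and turn from the pose commanded when the call began, along the tool's axes at that moment; what a row does not reach only later rows make up. A row lasts 1/8 s, in which the tool goes at most 62.5 mm and 10.7 degrees, less where a joint would pass 70% of its speed; a pose out of reach is approached as far as the arm can. A call with a gripper value outside its range is refused whole. OPENING is the closure, from -1 (fully open) to 1 (shut), set as the call begins (- or left out, the last holds). The fingers move at their own pace and stop on an object; FORCE is the grip in N (left out, the last holds). Time passes only in rows, so rows that repeat a pose let the fingers close. It gives the time, the measured TCP pose, the force, the opening and the grip force at its end, in the units of the state.
- manip.state(): the state, without advancing time (a new reading comes with each control period).
- manip.grab_frame(name): name is "side" or "top" or "wrist"; returns the picture (384x512x3 uint8, blue, green, red); there is no depth.
- manip.camera_info(name): a dict with "fx", "fy", "cx", "cy" (pixels), "world_from_camera" (4x4, takes a point from camera to world coordinates). Camera axes: x right, y up, looking along -z (the intrinsics and any distortion apply to the point x, -y, -z); pixel columns grow to the right and rows downward; lengths in m; the calibration is good to about 2 mm. The wrist camera is an equidistant fisheye: a pixel r from the principal point sees the ray r / f radians off the axis. A picture is of the moment at which its call begins: read the wrist's pose just before it. camera_info takes no time and is no camera call; for the wrist camera it gives the pose at the moment of the call.
- manip.finish_job(): hands the job in; it is judged then, once.
The state is a dict: "t": time; "joints": joint angles; "qvel": joint speeds; "joint_torque": joint torques, N m; "ee_pos": TCP position; "tool_rot": TCP orientation; "ft_force": force on the tool from outside, world axes, zero at the start; "torque": the same for the moment, N m; "width": finger opening in m; "grip_force": force on a finger pad.
Only numpy, scipy, OpenCV 4.12 (cv2) and the standard library are available. Lean on these libraries where they do the work, as an engineer would, in place of code of your own. Each camera call takes 0.05 s, during which the arm holds its last target. There are 200 camera calls.

## Working session

There is one attempt and no reset: what is moved stays moved. The work goes in short steps, Python scripts to look and compute and a shell command to move; the robot and the scene stay as the last step left them, time stands still between calls to the robot, and variables do not carry over. Pictures are saved under pics/ and viewed, at most 10 in all, crops included, and the job is handed in when it is done.

```bash
mkdir -p pics; python3 - <<'E'
from bench import manip
import cv2,numpy as np
np.set_printoptions(precision=4,suppress=True)
s=manip.state();print(s)
for n in("top","side"):
    f=manip.grab_frame(n);cv2.imwrite(f"pics/{n}0.png",f);c=manip.camera_info(n);print(n,c)
E
```

```text
{'t': 0.0, 'joints': array([ 0.9021,  0.2593,  1.5361, -0.    ,  1.348 , -0.2028]), 'qvel': array([-0.0002, -0.0002, -0.0017, -0.0007, -0.001 , -0.0005]), 'joint_torque': array([ -0.0013, -43.7308, -28.4006,   0.0718,   0.0416,  -0.0002]), 'ee_pos': array([0.2466, 0.4909, 0.1955]), 'tool_rot': array([-0.0004,  0.2308,  0.973 , -0.0009]), 'ft_force': array([-0.8707,  0.3152, -0.7221]), 'torque': array([-0.0789, -0.004 , -0.0333]), 'grip_force': 0.0, 'width': 0.09307568066929735}
top {'fx': 434.1390433813768, 'fy': 434.1390433813768, 'cx': 255.7826366904379, 'cy': 188.31955386213218, 'world_from_camera': array([[ 0.0042,  0.9924, -0.123 ,  0.4701],
       [-0.9999,  0.0025, -0.0139, -0.0365],
       [-0.0135,  0.1231,  0.9923,  1.057 ],
       [ 0.    ,  0.    ,  0.    ,  1.    ]])}
side {'fx': 442.23270849971846, 'fy': 442.23270849971846, 'cx': 248.64811397091603, 'cy': 192.97835070367103, 'world_from_camera': array([[ 0.9994,  0.031 , -0.0143,  0.5415],
       [-0.024 ,  0.3379, -0.9409, -0.8838],
       [-0.0244,  0.9407,  0.3384,  0.4117],
       [ 0.    ,  0.    ,  0.    ,  1.    ]])}
```

View pics/top0.png

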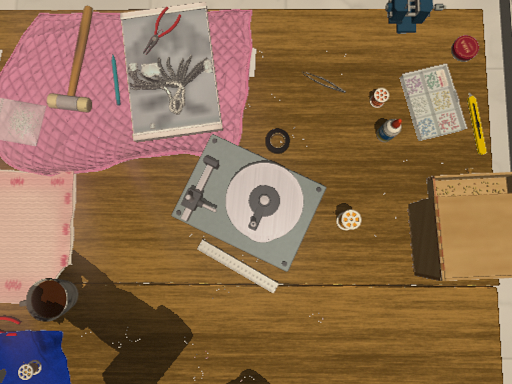

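View pics/side0.png

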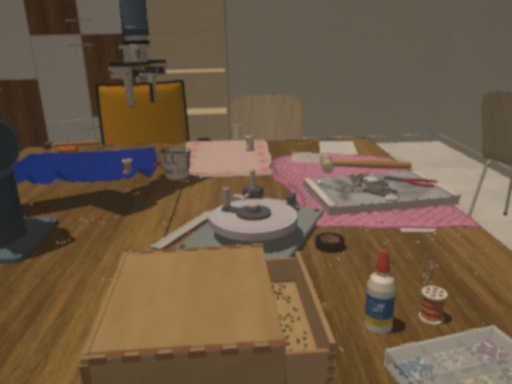

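The top view shows the pulley centred near (264,201), the crank pin near (253,225), the carriage near (195,200), the end stop near (211,162), the ruler at (238,265), the tape at (277,140) and the reel at (348,218). The side view shows the pulley near (253,215) and the crank pin standing at (226,195). I'll enlarge the top crop and measure.

```bash
cat > h.py <<'E'
import cv2,numpy as np
from bench import manip
np.set_printoptions(precision=4,suppress=True)
def ray(n,u,v,c=None):
    c=c or manip.camera_info(n);T=np.array(c["world_from_camera"])
    x,y=(u-c["cx"])/c["fx"],(v-c["cy"])/c["fy"]
    if n=="wrist":
        r=np.hypot(x,y);k=np.sin(r)/r if r>1e-9 else 1;d=np.array([x*k,-y*k,-np.cos(r)])
    else:d=np.array([x,-y,-1])
    return T[:3,3],T[:3,:3]@d
def onz(n,u,v,z,c=None):
    o,d=ray(n,u,v,c);return o+d*(z-o[2])/d[2]
def proj(n,p,c=None):
    c=c or manip.camera_info(n);T=np.array(c["world_from_camera"])
    q=T[:3,:3].T@(np.array(p)-T[:3,3]);a=np.array([q[0],-q[1],-q[2]])
    if n=="wrist":
        r=np.hypot(a[0],a[1]);t=np.arctan2(r,a[2]);s=t/max(r,1e-9)
    else:s=1/a[2]
    return c["cx"]+c["fx"]*a[0]*s,c["cy"]+c["fy"]*a[1]*s
E
python3 - <<'E'
from h import *
f=cv2.imread("pics/top0.png")
cv2.imwrite("pics/top0c.png",cv2.resize(f[125:275,165:335],None,fx=4,fy=4,interpolation=cv2.INTER_CUBIC))
m=((f.min(2)>150)).astype(np.uint8);m[:, :215]=0;m[:,310:]=0;m[:150]=0;m[250:]=0
cs,_=cv2.findContours(m,cv2.RETR_EXTERNAL,cv2.CHAIN_APPROX_NONE);c=max(cs,key=cv2.contourArea)
e=cv2.fitEllipse(cv2.convexHull(c));print(e,onz("top",*e[0],.064))
h=cv2.cvtColor(f,cv2.COLOR_BGR2HSV);print(h[225,215],h[150,220],h[180,310])
E
```

```text
((264.0135498046875, 201.7485809326172), (77.18553924560547, 78.55921936035156), 3.1160268783569336) [ 0.5622 -0.0417  0.064 ]
[ 33  21 143] [ 28  23 144] [ 39  20 129]
```

View pics/top0c.png

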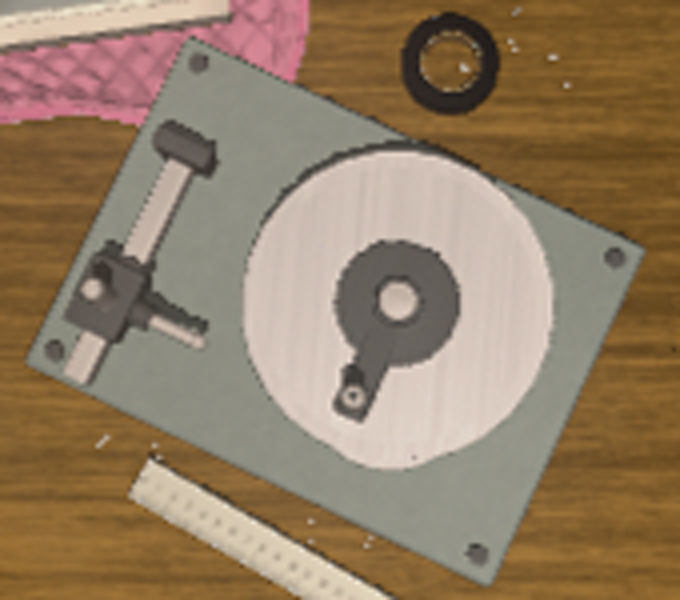

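The enlarged crop shows the base corners at (190,38), (645,248), (490,585) and (28,362). The nut is at (399,300), the crank pin top at (352,397), the knob top at (95,289), and the rim seems to bulge near (380,466). Now the numbers.

```bash
python3 - <<'E'
from h import *
P=lambda u,v,z:onz("top",165+(u+.5)/4-.5,125+(v+.5)/4-.5,z)[:2]
W=np.array([P(*c,.017) for c in[(190,38),(645,248),(490,585),(28,362)]])
# local: TL=+x,+y ; TR=+x,-y ; BR=-x,-y ; BL=-x,+y
L=np.array([[.1,.19],[.1,-.12],[-.125,-.12],[-.125,.19]])
a,b=W-W.mean(0),L-L.mean(0)
th=np.arctan2((b[:,0]*a[:,1]-b[:,1]*a[:,0]).sum(),(a*b).sum());R=np.array([[np.cos(th),-np.sin(th)],[np.sin(th),np.cos(th)]])
o=W.mean(0)-R@L.mean(0);print("th",th,"org",o,"res",(W-o-L@R.T)*1e3)
nut=P(399,300,.086);cr=P(352,397,.115);kn=P(95,289,.109)
print("nut",nut,"crank",cr,"knob",kn)
for n,p in(("nut",nut),("crank",cr),("knob",kn)):print(n,(p-o)@R)
d=cr-o;print("crank ang",np.degrees(np.arctan2(d[1],d[0])),np.hypot(*d),"contact",o+R@[0,.0905],"home knob",o+R@[0,.154],"contact ang",np.degrees(th)+90)
f=cv2.imread("pics/top0.png");g=f.min(2).astype(float)
c=manip.camera_info("top")
for z in(.064,):
  out=[]
  for A in range(0,360,8):
    rr=np.arange(.08,.101,.0005);v=[]
    for r in rr:
      u=proj("top",[o[0]+r*np.cos(np.radians(A)),o[1]+r*np.sin(np.radians(A)),z],c);v.append(cv2.getRectSubPix(g.astype(np.float32),(1,1),u)[0,0])
    v=np.array(v);i=np.argmax(v<(v[0]+v[-1])/2);out.append((A,round(rr[i]*1e3,1)))
  print(out)
E
```

```text
th -0.4394328254685673 org [ 0.5648 -0.0424] res [[-3.2156 -1.1542]
 [-0.6138  2.6926]
 [ 2.6401  1.2135]
 [ 1.1894 -2.7519]]
nut [ 0.565  -0.0423] crank [ 0.5093 -0.0168] knob [0.5683 0.125 ]
nut [0.0001 0.0002]
crank [-0.0611 -0.0004]
knob [-0.068  0.153]
crank ang 155.20220219273676 0.061071763599955094 contact [0.6033 0.0395] home knob [0.6303 0.0969] contact ang 64.82235372114218
[(0, np.float64(89.5)), (8, np.float64(89.5)), (16, np.float64(89.0)), (24, np.float64(89.0)), (32, np.float64(89.0)), (40, np.float64(89.5)), (48, np.float64(89.5)), (56, np.float64(89.0)), (64, np.float64(89.5)), (72, np.float64(90.0)), (80, np.float64(90.5)), (88, np.float64(89.5)), (96, np.float64(90.0)), (104, np.float64(90.0)), (112, np.float64(90.0)), (120, np.float64(89.5)), (128, np.float64(90.0)), (136, np.float64(90.0)), (144, np.float64(89.5)), (152, np.float64(89.5)), (160, np.float64(92.0)), (168, np.float64(93.5)), (176, np.float64(94.0)), (184, np.float64(93.5)), (192, np.float64(90.0)), (200, np.float64(89.0)), (208, np.float64(89.0)), (216, np.float64(88.5)), (224, np.float64(89.0)), (232, np.float64(88.0)), (240, np.float64(88.5)), (248, np.float64(87.5)), (256, np.float64(88.0)), (264, np.float64(88.5)), (272, np.float64(88.0)), (280, np.float64(88.5)), (288, np.float64(88.0)), (296, np.float64(88.5)), (304, np.float64(89.5)), (312, np.float64(96.5)), (320, np.float64(91.5)), (328, np.float64(89.5)), (336, np.float64(89.0)), (344, np.float64(90.0)), (352, np.float64(90.0))]
```

The stand's yaw is −25.2° with the spindle at (0.565,−0.042). The crank sits at 155°, and the knob is 68 mm from home. The rim shows a bulge near 175°, so a clockwise turn of about 110° should bring it to the contact at 64.8°; I'll confirm that by feel. First I go above the −x side of the knob.

```bash
python3 -m handwheel '[{"offset":[-0.053,-0.023,0],"turn":-0.026},{"offset":[-0.106,-0.046,0],"turn":-0.026},{"offset":[-0.159,-0.068,0],"turn":-0.026},{"offset":[-0.212,-0.091,0],"turn":-0.026},{"offset":[-0.265,-0.114,0],"turn":-0.026},{"offset":[-0.318,-0.137,0],"turn":-0.026},{"offset":[-0.371,-0.16,0],"turn":-0.026},{"offset":[-0.424,-0.182,0],"turn":-0.026},{"offset":[-0.424,-0.182,0],"turn":-0.026},{"offset":[-0.424,-0.182,0],"turn":-0.026},{"offset":[-0.424,-0.182,0],"turn":-0.026}]' 1 20
python3 - <<'E'
from h import *
s=manip.state();print(s["ee_pos"],s["joints"],s["t"])
c=manip.camera_info("wrist");f=manip.grab_frame("wrist");cv2.imwrite("pics/w1.png",f);print(c)
print([proj("wrist",p,c) for p in([.5683,.125,.109],[.5093,-.0168,.115],[.565,-.042,.086])])
E
```

```text
t: 1.48
ee_pos: [0.5431, 0.1396, 0.1963]
tool_rot: [-0.0, 0.217, 0.976, 0.0]
ft_force: [0.9, -0.2, -0.1]
width: 0.0003
grip_force: 0.0
[0.5431 0.1396 0.1963] [ 0.0524  0.2783  1.5086  0.0003  1.3554 -1.0802] 1.475
{'fx': 297.3186396354542, 'fy': 297.3186396354542, 'cx': 253.6693891135058, 'cy': 190.2042842746369, 'world_from_camera': array([[ 0.4248, -0.8667, -0.2614,  0.4721],
       [ 0.9053,  0.4064,  0.1237,  0.1746],
       [-0.001 , -0.2892,  0.9573,  0.383 ],
       [ 0.    ,  0.    ,  0.    ,  1.    ]])}
[(np.float64(249.8844920222614), np.float64(214.71901040284195)), (np.float64(106.47216520437982), np.float64(220.63697508744536)), (np.float64(126.15708174186592), np.float64(257.61279759321576))]
```

View pics/w1.png

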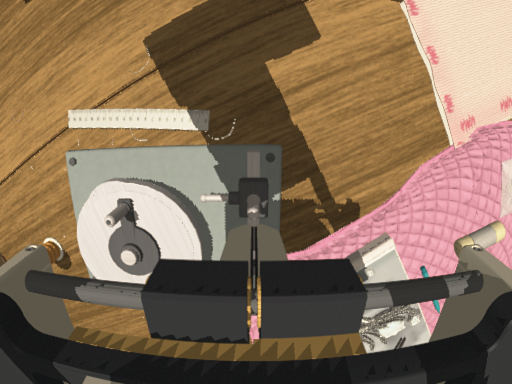

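The wrist view shows the knob top at (252,214) against a predicted (250,215). The crank top is near (112,221) and the nut near (130,257), each 4–5 px off prediction, which is close enough. I go down behind the knob.

```bash
python3 -m handwheel '[{"offset":[0,0,0.04],"turn":0},{"offset":[0,0,0.08],"turn":0},{"offset":[0,0,0.105],"turn":0},{"offset":[0,0,0.114],"turn":0},{"offset":[0,0,0.114],"turn":0}]'
python3 -m handwheel '[{"offset":[-0.005,0,0],"turn":0},{"offset":[-0.01,0,0],"turn":0},{"offset":[-0.014,0,0],"turn":0},{"offset":[-0.018,0,0],"turn":0},{"offset":[-0.022,0,0],"turn":0},{"offset":[-0.026,0,0],"turn":0},{"offset":[-0.03,0,0],"turn":0},{"offset":[-0.035,0,0],"turn":0}]'
```

```text
t: 2.15
ee_pos: [0.5438, 0.139, 0.0825]
tool_rot: [-0.0, 0.218, 0.976, -0.0]
ft_force: [0.3, -0.1, -0.1]
width: 0.0002
grip_force: 0.0
t: 3.15
ee_pos: [0.5733, 0.1251, 0.0829]
tool_rot: [-0.003, 0.218, 0.976, 0.001]
ft_force: [-9.0, 4.5, 7.2]
width: 0.0003
grip_force: 5.7
```

```bash
python3 -m handwheel '[{"offset":[-0.005,0,0],"turn":0},{"offset":[-0.01,0,0],"turn":0},{"offset":[-0.015,0,0],"turn":0},{"offset":[-0.02,0,0],"turn":0},{"offset":[-0.025,0,0],"turn":0},{"offset":[-0.03,0,0],"turn":0},{"offset":[-0.035,0,0],"turn":0},{"offset":[-0.038,0,0],"turn":0},{"offset":[-0.04,0,0],"turn":0}]'
python3 -m handwheel '[{"offset":[-0.001,0,0],"turn":0},{"offset":[-0.002,0,0],"turn":0},{"offset":[-0.003,0,0],"turn":0}]'
```

```text
t: 4.28
ee_pos: [0.6096, 0.108, 0.0829]
tool_rot: [-0.003, 0.218, 0.976, 0.001]
ft_force: [-8.1, 5.3, 7.5]
width: 0.0007
grip_force: 5.7
t: 4.65
ee_pos: [0.6122, 0.1068, 0.0829]
tool_rot: [-0.003, 0.218, 0.976, 0.001]
ft_force: [-8.4, 5.6, 7.8]
width: 0.0005
grip_force: 5.6
```

```bash
python3 -m handwheel '[{"offset":[-0.001,0,0],"turn":0},{"offset":[-0.002,0,0],"turn":0},{"offset":[-0.003,0,0],"turn":0},{"offset":[-0.004,0,0],"turn":0}]'
python3 -m handwheel '[{"offset":[-0.001,0,0],"turn":0},{"offset":[-0.0015,0,0],"turn":0}]'
```

```text
t: 5.15
ee_pos: [0.6158, 0.1051, 0.0829]
tool_rot: [-0.003, 0.218, 0.976, 0.001]
ft_force: [-8.5, 4.7, 7.7]
width: 0.0002
grip_force: 5.6
t: 5.4
ee_pos: [0.6172, 0.1044, 0.0829]
tool_rot: [-0.003, 0.218, 0.976, 0.001]
ft_force: [-8.8, 5.5, 7.7]
width: 0.0007
grip_force: 5.6
```

```bash
python3 -m handwheel '[{"offset":[-0.0007,0,0],"turn":0},{"offset":[-0.0015,0,0],"turn":0}]'
python3 -m handwheel '[{"offset":[-0.0007,0,0],"turn":0},{"offset":[-0.0015,0,0],"turn":0}]'
```

```text
t: 5.65
ee_pos: [0.6178, 0.1041, 0.0829]
tool_rot: [-0.003, 0.218, 0.976, 0.001]
ft_force: [-11.4, 5.9, 9.9]
width: 0.0002
grip_force: 7.2
t: 5.9
ee_pos: [0.6179, 0.1041, 0.0828]
tool_rot: [-0.005, 0.218, 0.976, 0.001]
ft_force: [-15.1, 7.9, 11.5]
width: 0.0004
grip_force: 9.1
```

The carriage has stalled at the stop with the force rising to 17 N, at stand x ≈ −14 mm for the finger, as expected for home. I back off, rise and go above the crank.

```bash
python3 -m handwheel '[{"offset":[0.006,0,0],"turn":0},{"offset":[0.015,0,0],"turn":0},{"offset":[0.02,0,-0.04],"turn":0},{"offset":[0.02,0,-0.08],"turn":0},{"offset":[0.03,-0.05,-0.09],"turn":0},{"offset":[0.04,-0.1,-0.09],"turn":0},{"offset":[0.051,-0.154,-0.09],"turn":0},{"offset":[0.051,-0.154,-0.09],"turn":0},{"offset":[0.051,-0.154,-0.09],"turn":0},{"offset":[0.051,-0.154,-0.09],"turn":0}]' 0 20
python3 - <<'E'
from h import *
s=manip.state();print(s["ee_pos"],s["joints"])
c=manip.camera_info("wrist");f=manip.grab_frame("wrist");g=manip.grab_frame("top");cv2.imwrite("pics/t2.png",g);
pr=[proj("wrist",p,c) for p in([.5107,-.0165,.115],[.565,-.042,.086],[.6303,.0969,.109])]
print(pr,[proj("top",p) for p in([.5683,.125,.109],[.6303,.0969,.109])])
cv2.imwrite("pics/w2.png",np.vstack([cv2.resize(f[90:330,100:500],None,fx=2,fy=2),])[:, :800])
E
```

```text
t: 7.15
ee_pos: [0.5114, -0.0153, 0.1724]
tool_rot: [0.0, 0.218, 0.976, 0.0]
ft_force: [0.3, -0.4, 0.2]
width: 0.0466
grip_force: 0.0
[ 0.5114 -0.0153  0.1724] [-0.2484  0.2075  1.6626  0.0003  1.271  -1.3806]
[(np.float64(250.52021034184918), np.float64(195.89316052462968)), (np.float64(251.05004846654913), np.float64(242.766233389597)), (np.float64(398.91589600420025), np.float64(248.59773326821914))] [(np.float64(188.3593774326954), np.float64(196.879654437091)), (np.float64(201.6602530906929), np.float64(169.0884442556563))]
```

View pics/w2.png

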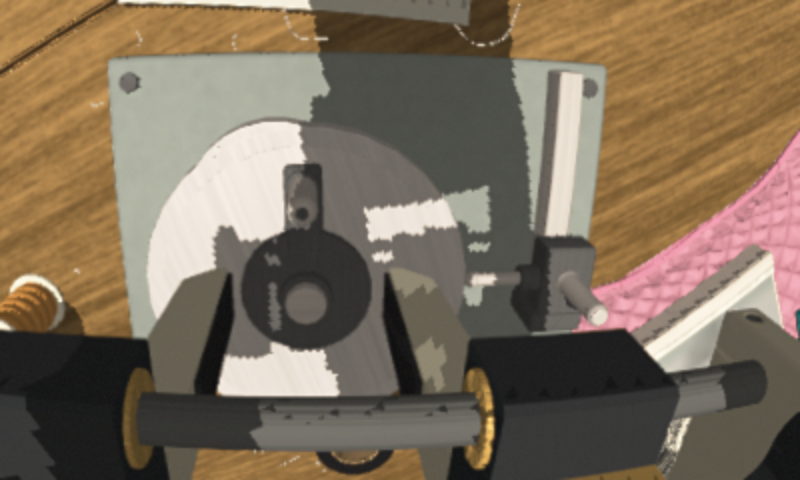

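In the wrist crop the crank top is at (301,212), right on the predicted (250.5,196) in full-frame pixels. The knob top at (597,314) matches its home prediction within 1.5 px. I descend over the pin and grip at 20 N.

```bash
python3 -m handwheel '[{"offset":[0,0,0.04],"turn":0},{"offset":[0,0,0.075],"turn":0},{"offset":[0,0,0.09],"turn":0},{"offset":[0,0,0.092],"turn":0},{"offset":[0,0,0.092],"turn":0}]'
python3 -m handwheel '[{"offset":[0,0,0],"turn":0},{"offset":[0,0,0],"turn":0},{"offset":[0,0,0],"turn":0},{"offset":[0,0,0],"turn":0},{"offset":[0,0,0],"turn":0}]' 1 20
python3 -c "
import math
for d in range(1,9):
  a=math.radians(d*5);print(d*5,round(.06*(math.cos(a)-1),4),round(.06*math.sin(a),4),round(a,3))"
```

```text
t: 7.88
ee_pos: [0.5117, -0.0161, 0.0813]
tool_rot: [0.001, 0.218, 0.976, -0.0]
ft_force: [-0.6, 0.8, 0.3]
width: 0.0465
grip_force: 0.0
t: 8.5
ee_pos: [0.5107, -0.0163, 0.0806]
tool_rot: [0.0, 0.218, 0.976, -0.0]
ft_force: [0.0, -0.5, 2.7]
width: 0.0129
grip_force: 20.0
5 -0.0002 0.0052 0.087
10 -0.0009 0.0104 0.175
15 -0.002 0.0155 0.262
20 -0.0036 0.0205 0.349
25 -0.0056 0.0254 0.436
30 -0.008 0.03 0.524
35 -0.0109 0.0344 0.611
40 -0.014 0.0386 0.698
```

```bash
python3 -m handwheel '[{"offset":[0,0.0026,0],"turn":0.044},{"offset":[-0.0002,0.0052,0],"turn":0.087},{"offset":[-0.0005,0.0078,0],"turn":0.131},{"offset":[-0.0009,0.0104,0],"turn":0.175},{"offset":[-0.002,0.0155,0],"turn":0.262},{"offset":[-0.0036,0.0205,0],"turn":0.349}]'
```

```text
t: 9.25
ee_pos: [0.5226, 0.0007, 0.0806]
tool_rot: [-0.0, 0.386, 0.923, -0.0]
ft_force: [-1.2, -2.3, 4.0]
width: 0.0131
grip_force: 20.0
```

```bash
python3 -m handwheel '[{"offset":[-0.0002,0.0052,0],"turn":0.087},{"offset":[-0.0009,0.0104,0],"turn":0.175},{"offset":[-0.002,0.0155,0],"turn":0.262},{"offset":[-0.0036,0.0205,0],"turn":0.349},{"offset":[-0.0056,0.0254,0],"turn":0.436},{"offset":[-0.008,0.03,0],"turn":0.524},{"offset":[-0.0109,0.0344,0],"turn":0.611},{"offset":[-0.014,0.0386,0],"turn":0.698}]'
cat > tan.py <<'E'
from h import *
s=manip.state();q=s["tool_rot"];a=2*np.arctan2(q[2],q[1]);F=s["ft_force"]
C=np.array([.565,-.042]);d=s["ee_pos"][:2]-C
c=np.arctan2(d[1],d[0]);t=np.array([np.sin(c),-np.cos(c)]);r=np.array([np.cos(c),np.sin(c)])
print("t %.2f tool %.2f crank %.2f turned %.2f R %.1f | drag %.2f rad %.2f tau %.2f z %.2f"%(s["t"],np.degrees(a),np.degrees(c),155.2-np.degrees(c),np.hypot(*d)*1e3,-F[:2]@t,F[:2]@r,s["torque"][2],F[2]))
E
python3 tan.py
```

```text
t: 10.25
ee_pos: [0.5597, 0.0179, 0.0806]
tool_rot: [-0.0, 0.678, 0.735, -0.0]
ft_force: [-2.2, -1.4, 4.0]
width: 0.0133
grip_force: 20.0
t 10.25 tool 94.66 crank 95.04 turned 60.16 R 60.2 | drag 2.34 rad -1.15 tau -0.00 z 3.98
```

```bash
python3 -m handwheel '[{"offset":[0,0.0026,0],"turn":0.044},{"offset":[-0.0002,0.0052,0],"turn":0.087},{"offset":[-0.0005,0.0078,0],"turn":0.131},{"offset":[-0.0009,0.0104,0],"turn":0.175},{"offset":[-0.0014,0.013,0],"turn":0.218},{"offset":[-0.002,0.0155,0],"turn":0.262},{"offset":[-0.0028,0.018,0],"turn":0.306},{"offset":[-0.0036,0.0205,0],"turn":0.349}]'; python3 tan.py
```

```text
t: 11.25
ee_pos: [0.5803, 0.016, 0.0806]
tool_rot: [-0.0, 0.795, 0.607, -0.0]
ft_force: [-1.3, -1.7, 4.2]
width: 0.0133
grip_force: 20.0
t 11.25 tool 74.73 crank 75.27 turned 79.93 R 60.0 | drag 0.86 rad -1.94 tau 0.07 z 4.16
```

Plain drag is about 1–2.5 N. The lobe should begin near 90° turned, so I now feel in small steps.

```bash

python3 -m handwheel '[{"offset":[0,0.0013,0],"turn":0.022},{"offset":[0,0.0026,0],"turn":0.044}]'>/dev/null; python3 tan.py
python3 -m handwheel '[{"offset":[0,0.0013,0],"turn":0.022},{"offset":[-0.0001,0.0026,0],"turn":0.044}]'>/dev/null; python3 tan.py
python3 -m handwheel '[{"offset":[0,0.0013,0],"turn":0.022},{"offset":[0,0.0026,0],"turn":0.044}]'>/dev/null; python3 tan.py
python3 -m handwheel '[{"offset":[0,0.0013,0],"turn":0.022},{"offset":[-0.0001,0.0026,0],"turn":0.044}]'>/dev/null; python3 tan.py
python3 -m handwheel '[{"offset":[0,0.0013,0],"turn":0.022},{"offset":[0,0.0026,0],"turn":0.044}]'>/dev/null; python3 tan.py
python3 -m handwheel '[{"offset":[0,0.0013,0],"turn":0.022},{"offset":[-0.0001,0.0026,0],"turn":0.044}]'>/dev/null; python3 tan.py
python3 -m handwheel '[{"offset":[0,0.0013,0],"turn":0.022},{"offset":[0,0.0026,0],"turn":0.044}]'>/dev/null; python3 tan.py
python3 -m handwheel '[{"offset":[0,0.0013,0],"turn":0.022},{"offset":[-0.0001,0.0026,0],"turn":0.044}]'>/dev/null; python3 tan.py
```

```text
t 11.50 tool 72.25 crank 72.59 turned 82.61 R 60.0 | drag 2.50 rad -3.27 tau 0.05 z 4.65
t 11.75 tool 69.72 crank 70.07 turned 85.13 R 60.0 | drag 2.57 rad -3.74 tau 0.03 z 5.23
t 12.00 tool 67.20 crank 67.64 turned 87.56 R 60.0 | drag 1.43 rad -3.93 tau -0.00 z 4.47
t 12.25 tool 64.68 crank 65.25 turned 89.95 R 60.0 | drag 2.19 rad -3.35 tau 0.11 z 5.62
t 12.50 tool 62.16 crank 63.30 turned 91.90 R 59.9 | drag 4.57 rad -4.59 tau 0.01 z 6.14
t 12.75 tool 59.64 crank 61.31 turned 93.89 R 59.9 | drag 5.81 rad -3.60 tau -0.04 z 8.06
t 13.00 tool 57.13 crank 59.31 turned 95.89 R 59.9 | drag 6.95 rad -4.74 tau -0.00 z 9.08
t 13.25 tool 54.61 crank 57.08 turned 98.12 R 59.8 | drag 6.41 rad -3.45 tau 0.01 z 9.44
```

```bash

python3 -m handwheel '[{"offset":[0,0.001,0],"turn":0.017},{"offset":[0,0.0021,0],"turn":0.035}]'>/dev/null; python3 tan.py
python3 -m handwheel '[{"offset":[0,0.001,0],"turn":0.017},{"offset":[0,0.0021,0],"turn":0.035}]'>/dev/null; python3 tan.py
python3 -m handwheel '[{"offset":[0,0.001,0],"turn":0.017},{"offset":[-0.0001,0.0021,0],"turn":0.035}]'>/dev/null; python3 tan.py
python3 -m handwheel '[{"offset":[0,0.001,0],"turn":0.017},{"offset":[0,0.0021,0],"turn":0.035}]'>/dev/null; python3 tan.py
python3 -m handwheel '[{"offset":[0,0.001,0],"turn":0.017},{"offset":[-0.0001,0.0021,0],"turn":0.035}]'>/dev/null; python3 tan.py
python3 -m handwheel '[{"offset":[0,0.001,0],"turn":0.017},{"offset":[0,0.0021,0],"turn":0.035}]'>/dev/null; python3 tan.py
python3 -m handwheel '[{"offset":[0,0.001,0],"turn":0.017},{"offset":[-0.0001,0.0021,0],"turn":0.035}]'>/dev/null; python3 tan.py
python3 -m handwheel '[{"offset":[0,0.001,0],"turn":0.017},{"offset":[0,0.0021,0],"turn":0.035}]'>/dev/null; python3 tan.py
```

```text
t 13.50 tool 52.61 crank 55.22 turned 99.98 R 59.8 | drag 6.75 rad -4.35 tau -0.01 z 9.68
t 13.75 tool 50.61 crank 53.27 turned 101.93 R 59.8 | drag 7.40 rad -5.07 tau 0.02 z 10.14
t 14.00 tool 48.60 crank 51.16 turned 104.04 R 59.7 | drag 6.35 rad -4.15 tau 0.00 z 8.34
t 14.25 tool 46.60 crank 48.98 turned 106.22 R 59.7 | drag 5.88 rad -4.08 tau -0.01 z 7.71
t 14.50 tool 44.59 crank 46.72 turned 108.48 R 59.7 | drag 4.62 rad -3.77 tau -0.01 z 7.65
t 14.75 tool 42.58 crank 44.38 turned 110.82 R 59.7 | drag 3.33 rad -4.01 tau -0.03 z 7.01
t 15.00 tool 40.57 crank 42.06 turned 113.14 R 59.6 | drag 2.90 rad -3.11 tau 0.03 z 7.55
t 15.25 tool 38.57 crank 39.77 turned 115.43 R 59.6 | drag 1.33 rad -4.59 tau 0.00 z 6.26
```

```bash

python3 -m handwheel '[{"offset":[0,0.001,0],"turn":0.017},{"offset":[-0.0001,0.0021,0],"turn":0.035}]'>/dev/null; python3 tan.py
python3 -m handwheel '[{"offset":[0,0.001,0],"turn":0.017},{"offset":[0,0.0021,0],"turn":0.035}]'>/dev/null; python3 tan.py
python3 -m handwheel '[{"offset":[0,0.001,0],"turn":0.017},{"offset":[-0.0001,0.0021,0],"turn":0.035}]'>/dev/null; python3 tan.py
python3 -m handwheel '[{"offset":[0,0.001,0],"turn":0.017},{"offset":[0,0.0021,0],"turn":0.035}]'>/dev/null; python3 tan.py
python3 -m handwheel '[{"offset":[0,0.0013,0],"turn":0.022},{"offset":[-0.0001,0.0026,0],"turn":0.044}]'>/dev/null; python3 tan.py
python3 -m handwheel '[{"offset":[0,0.0013,0],"turn":0.022},{"offset":[0,0.0026,0],"turn":0.044}]'>/dev/null; python3 tan.py
python3 -m handwheel '[{"offset":[0,0.0013,0],"turn":0.022},{"offset":[0,0.0026,0],"turn":0.044}]'>/dev/null; python3 tan.py
python3 -m handwheel '[{"offset":[0,0.0013,0],"turn":0.022},{"offset":[-0.0001,0.0026,0],"turn":0.044}]'>/dev/null; python3 tan.py
```

```text
t 15.50 tool 36.56 crank 37.56 turned 117.64 R 59.6 | drag 1.37 rad -3.38 tau 0.02 z 6.03
t 15.75 tool 34.55 crank 35.41 turned 119.79 R 59.6 | drag 0.92 rad -4.11 tau 0.01 z 5.04
t 16.00 tool 32.54 crank 33.39 turned 121.81 R 59.6 | drag 1.06 rad -4.13 tau -0.06 z 5.92
t 16.25 tool 30.54 crank 31.46 turned 123.74 R 59.5 | drag 0.70 rad -3.55 tau -0.00 z 5.17
t 16.50 tool 28.01 crank 29.18 turned 126.02 R 59.5 | drag 2.48 rad -3.52 tau 0.04 z 5.80
t 16.75 tool 25.49 crank 26.95 turned 128.25 R 59.5 | drag 2.12 rad -4.76 tau -0.03 z 6.77
t 17.00 tool 22.97 crank 24.53 turned 130.67 R 59.5 | drag 1.85 rad -2.92 tau -0.03 z 7.27
t 17.25 tool 20.45 crank 22.05 turned 133.15 R 59.4 | drag 1.88 rad -4.17 tau -0.05 z 5.45
```

The lobe is felt between about 91° and 125° turned, with its top near 108°. I come back over it and measure, so the friction cancels.

```bash

python3 -m handwheel '[{"offset":[0,-0.0026,0],"turn":-0.044},{"offset":[-0.0002,-0.0052,0],"turn":-0.087}]'>/dev/null; python3 tan.py
python3 -m handwheel '[{"offset":[0,-0.0013,0],"turn":-0.022},{"offset":[0,-0.0026,0],"turn":-0.044}]'>/dev/null; python3 tan.py
python3 -m handwheel '[{"offset":[0,-0.0013,0],"turn":-0.022},{"offset":[-0.0001,-0.0026,0],"turn":-0.044}]'>/dev/null; python3 tan.py
python3 -m handwheel '[{"offset":[0,-0.0013,0],"turn":-0.022},{"offset":[0,-0.0026,0],"turn":-0.044}]'>/dev/null; python3 tan.py
python3 -m handwheel '[{"offset":[0,-0.0013,0],"turn":-0.022},{"offset":[-0.0001,-0.0026,0],"turn":-0.044}]'>/dev/null; python3 tan.py
python3 -m handwheel '[{"offset":[0,-0.001,0],"turn":-0.017},{"offset":[0,-0.0021,0],"turn":-0.035}]'>/dev/null; python3 tan.py
python3 -m handwheel '[{"offset":[0,-0.001,0],"turn":-0.017},{"offset":[0,-0.0021,0],"turn":-0.035}]'>/dev/null; python3 tan.py
python3 -m handwheel '[{"offset":[0,-0.001,0],"turn":-0.017},{"offset":[-0.0001,-0.0021,0],"turn":-0.035}]'>/dev/null; python3 tan.py
python3 -m handwheel '[{"offset":[0,-0.001,0],"turn":-0.017},{"offset":[0,-0.0021,0],"turn":-0.035}]'>/dev/null; python3 tan.py
python3 -m handwheel '[{"offset":[0,-0.001,0],"turn":-0.017},{"offset":[-0.0001,-0.0021,0],"turn":-0.035}]'>/dev/null; python3 tan.py
python3 -m handwheel '[{"offset":[0,-0.001,0],"turn":-0.017},{"offset":[0,-0.0021,0],"turn":-0.035}]'>/dev/null; python3 tan.py
python3 -m handwheel '[{"offset":[0,-0.0013,0],"turn":-0.022},{"offset":[-0.0001,-0.0026,0],"turn":-0.044}]'>/dev/null; python3 tan.py
python3 -m handwheel '[{"offset":[0,-0.0013,0],"turn":-0.022},{"offset":[0,-0.0026,0],"turn":-0.044}]'>/dev/null; python3 tan.py
python3 -m handwheel '[{"offset":[0,-0.0013,0],"turn":-0.022},{"offset":[-0.0001,-0.0026,0],"turn":-0.044}]'>/dev/null; python3 tan.py
python3 -m handwheel '[{"offset":[0,-0.0013,0],"turn":-0.022},{"offset":[0,-0.0026,0],"turn":-0.044}]'>/dev/null; python3 tan.py
```

```text
t 17.50 tool 25.55 crank 25.70 turned 129.50 R 59.5 | drag -2.17 rad -3.96 tau 0.02 z 4.58
t 17.75 tool 28.03 crank 28.18 turned 127.02 R 59.5 | drag -2.33 rad -5.36 tau -0.02 z 4.59
t 18.00 tool 30.55 crank 30.17 turned 125.03 R 59.6 | drag -3.75 rad -4.87 tau 0.07 z 3.63
t 18.25 tool 33.06 crank 32.12 turned 123.08 R 59.6 | drag -4.69 rad -5.39 tau -0.01 z 3.62
t 18.50 tool 35.58 crank 34.14 turned 121.06 R 59.6 | drag -5.19 rad -4.88 tau -0.03 z 2.64
t 18.75 tool 37.58 crank 35.88 turned 119.32 R 59.7 | drag -6.34 rad -5.33 tau -0.09 z 1.85
t 19.00 tool 39.58 crank 37.68 turned 117.52 R 59.7 | drag -6.26 rad -5.03 tau -0.04 z 2.52
t 19.25 tool 41.58 crank 39.64 turned 115.56 R 59.7 | drag -5.74 rad -4.17 tau -0.04 z 1.30
t 19.50 tool 43.59 crank 41.67 turned 113.53 R 59.7 | drag -6.31 rad -3.88 tau 0.00 z 2.41
t 19.75 tool 45.59 crank 43.76 turned 111.44 R 59.7 | drag -6.78 rad -3.77 tau 0.06 z 1.33
t 20.00 tool 47.60 crank 46.02 turned 109.18 R 59.7 | drag -5.36 rad -4.38 tau -0.06 z 2.13
t 20.25 tool 50.13 crank 48.85 turned 106.35 R 59.8 | drag -3.98 rad -3.69 tau -0.04 z 2.38
t 20.50 tool 52.66 crank 51.72 turned 103.48 R 59.8 | drag -2.26 rad -4.63 tau -0.01 z 2.78
t 20.75 tool 55.19 crank 54.80 turned 100.40 R 59.9 | drag -2.16 rad -5.72 tau 0.04 z 4.58
t 21.00 tool 57.73 crank 57.74 turned 97.46 R 59.9 | drag -0.79 rad -4.45 tau 0.06 z 4.08
```

The forward and backward forces balance at 108.0° turned (crank at 47.2°), which is the top. I go forward to it.

```bash

python3 -m handwheel '[{"offset":[0,0.0026,0],"turn":0.044},{"offset":[-0.0002,0.0052,0],"turn":0.087},{"offset":[-0.0005,0.0078,0],"turn":0.131},{"offset":[-0.0009,0.0104,0],"turn":0.175},{"offset":[-0.0012,0.0119,0],"turn":0.2},{"offset":[-0.0014,0.013,0],"turn":0.218}]'>/dev/null; python3 tan.py
python3 -m handwheel '[{"offset":[0,0,0],"turn":0},{"offset":[0,0,0],"turn":0}]'>/dev/null; python3 tan.py
```

```text
t 21.75 tool 45.18 crank 47.73 turned 107.47 R 59.7 | drag 5.02 rad -5.58 tau -0.00 z 9.24
t 22.00 tool 45.21 crank 46.98 turned 108.22 R 59.7 | drag 3.52 rad -5.85 tau 0.01 z 7.15
```

```bash

python3 -m handwheel '[{"offset":[-0.001,-0.0006,-0.0005],"turn":0},{"offset":[-0.0018,-0.0012,-0.001],"turn":0},{"offset":[-0.0018,-0.0012,-0.001],"turn":0},{"offset":[-0.0018,-0.0012,-0.001],"turn":0}]'>/dev/null; python3 tan.py
```

```text
t 22.50 tool 45.20 crank 47.05 turned 108.15 R 59.3 | drag -0.83 rad 5.24 tau 0.01 z -5.23
```

```bash

python3 -m handwheel '[{"offset":[0.0009,0.0002,0.0004],"turn":0},{"offset":[0.0009,0.0002,0.0004],"turn":0},{"offset":[0.0009,0.0002,0.0004],"turn":0}]'>/dev/null; python3 tan.py
python3 -m handwheel '[{"offset":[0,0,0],"turn":0},{"offset":[0,0,0],"turn":0},{"offset":[0,0,0],"turn":0},{"offset":[0,0,0],"turn":0}]' 0.2 5; python3 tan.py
```

```text
t 22.88 tool 45.20 crank 46.99 turned 108.21 R 59.4 | drag 1.61 rad 2.47 tau 0.04 z -4.19
t: 23.38
ee_pos: [0.6058, 0.001, 0.0811]
tool_rot: [0.0, 0.923, 0.384, 0.0]
ft_force: [0.5, -0.3, 0.1]
width: 0.0373
grip_force: 0.0
t 23.38 tool 45.19 crank 46.50 turned 108.70 R 59.3 | drag -0.52 rad 0.12 tau 0.00 z 0.08
```

Released cleanly. I raise the arm, move it clear and check in the pictures.

```bash

python3 -m handwheel '[{"offset":[0,0,-0.02],"turn":0},{"offset":[0,0,-0.05],"turn":0},{"offset":[0,0,-0.1],"turn":0},{"offset":[0,0,-0.13],"turn":0},{"offset":[0,0,-0.13],"turn":0},{"offset":[0,0,-0.13],"turn":0}]'
python3 - <<'E'
from h import *
c=manip.camera_info("wrist");f=manip.grab_frame("wrist")
C=np.array([.565,-.042])
for a in(45,46,47.2,49,51):print(a,proj("wrist",[C[0]+.06*np.cos(np.radians(a)),C[1]+.06*np.sin(np.radians(a)),.115],c))
print(proj("wrist",[.565,-.042,.086],c),proj("wrist",[.6303,.0969,.109],c),proj("wrist",[.6033,.0395,.054],c))
cv2.imwrite("pics/w3.png",cv2.resize(f[60:330,100:500],None,fx=2,fy=2))
E
```

```text
t: 24.12
ee_pos: [0.6051, 0.0013, 0.2097]
tool_rot: [-0.0, 0.923, 0.384, -0.001]
ft_force: [0.6, -0.7, -1.0]
width: 0.037
grip_force: 0.0
45 (np.float64(254.9781304476186), np.float64(186.69062786315246))
46 (np.float64(253.9152037481109), np.float64(186.69660599072645))
47.2 (np.float64(252.64011454773333), np.float64(186.72733022755068))
49 (np.float64(250.72981049681687), np.float64(186.8215412013122))
51 (np.float64(248.6131008043434), np.float64(186.99379053119125))
(np.float64(254.65170449271358), np.float64(230.01097432383696)) (np.float64(201.12122202719945), np.float64(100.63774003493096)) (np.float64(228.65412732537325), np.float64(151.71285755527092))
```

View pics/w3.png

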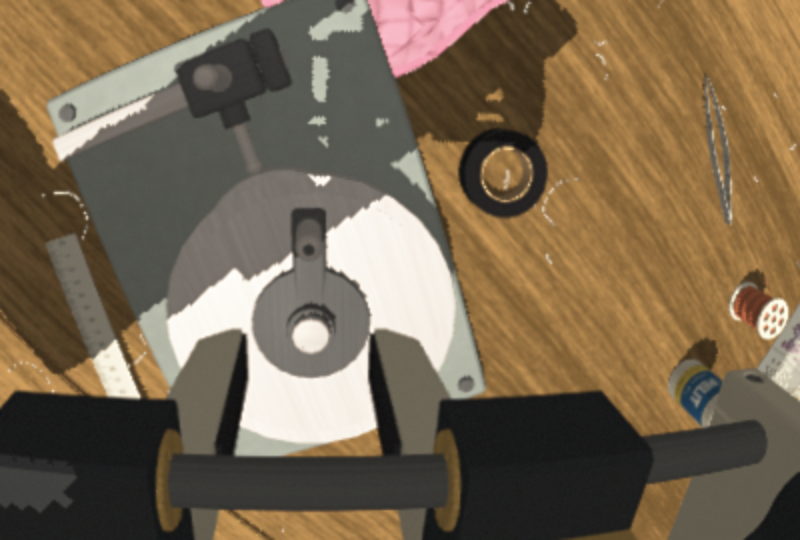

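The wrist crop shows the crank at (309,245), the bulge near the tip at (255,172), and the tape and ruler in place. A thin gap seems to show between carriage and stop near (253,62), so I look closer and measure from the top camera with the arm moved away.

```bash

python3 -m handwheel '[{"offset":[-0.04,0.03,0],"turn":0},{"offset":[-0.09,0.06,0],"turn":0},{"offset":[-0.14,0.09,0],"turn":0},{"offset":[-0.18,0.12,0],"turn":0},{"offset":[-0.22,0.15,0],"turn":0},{"offset":[-0.22,0.15,0],"turn":0},{"offset":[-0.22,0.15,0],"turn":0},{"offset":[-0.22,0.15,0],"turn":0}]'
python3 - <<'E'
from h import *
f=manip.grab_frame("top");cv2.imwrite("pics/t3.png",f)
w=cv2.imread("pics/w3.png")
a=cv2.resize(f[135:255,170:310],None,fx=4,fy=4,interpolation=cv2.INTER_CUBIC)
b=cv2.resize(w[10:190,150:330],(240,240),interpolation=cv2.INTER_CUBIC)
o=np.zeros((480,800,3),np.uint8);o[:480,:560]=a;o[:240,560:]=b;cv2.imwrite("pics/c4.png",o)
g=f.min(2).astype(np.float32);c=manip.camera_info("top");O=np.array([.5648,-.0424])
for A in range(24,112,4):
  rr=np.arange(.08,.101,.0005);v=np.array([cv2.getRectSubPix(g,(1,1),proj("top",[O[0]+r*np.cos(np.radians(A)),O[1]+r*np.sin(np.radians(A)),.064],c))[0,0] for r in rr])
  print((A,round(rr[np.argmax(v<(v[0]+v[-1])/2)]*1e3,1)),end=" ")
E
```

```text
t: 25.18
ee_pos: [0.5572, -0.2591, 0.2103]
tool_rot: [-0.001, 0.923, 0.385, -0.0]
ft_force: [0.6, -0.5, -0.7]
width: 0.0371
grip_force: 0.0
(24, np.float64(89.5)) (28, np.float64(89.5)) (32, np.float64(88.5)) (36, np.float64(89.0)) (40, np.float64(90.0)) (44, np.float64(89.0)) (48, np.float64(90.0)) (52, np.float64(93.0)) (56, np.float64(94.0)) (60, np.float64(95.0)) (64, np.float64(94.5)) (68, np.float64(94.0)) (72, np.float64(94.0)) (76, np.float64(94.0)) (80, np.float64(92.5)) (84, np.float64(90.5)) (88, np.float64(89.5)) (92, np.float64(90.0)) (96, np.float64(90.0)) (100, np.float64(91.5)) (104, np.float64(91.5)) (108, np.float64(90.5))
```

View pics/c4.png

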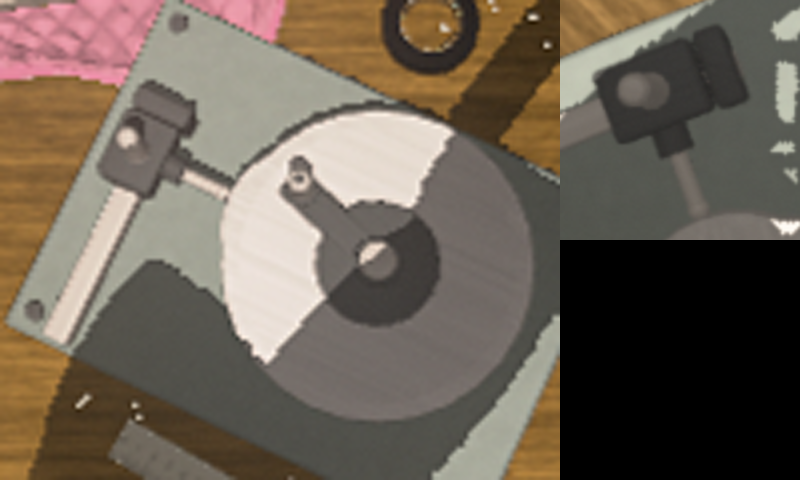

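The top view shows the carriage hard against the stop at (160,120). The rim bulge is centred near 66° against the contact at 64.8°, with the pointer on it at (230,190), and the ruler and tape have not moved. I hand it in.

```bash
python3 -c "
from bench import manip
print(manip.finish_job())"
```

```text
the job is handed in; nothing more can be done
None
```

The carriage is home against its stop and the pulley stands still with the top of the high spot under the pointer (balanced by feel at 108° turned, and about 1–2° off in the camera check); the job was handed in at about 25 s with the arm clear and no verdict returned.

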